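Close the cell holder's contact flap and probe its wide stud

TASK

First swing the sloping cell holder's hinged contact flap fully shut, so that its tab drops in behind the front rim. Then take the test probe out of its stand and hold its point on the middle of the wider of the flap's two round metal studs, with the probe square to the sloping flap (in line with the stud, not upright) and pressing lightly, about 3 newtons. Finish while still holding the probe there, with the gripper touching only the probe; do not press hard with the probe, leave the narrow stud alone and do not disturb the other things on the bench.

Things in the scene. Friction and masses are not known exactly. Their poses are not given: they have to be found in the camera images.
- holder: Fixed grey cell holder: base 130 x 130 x 10 mm carrying a shallow tray, 108 mm long and 116 mm wide, that slopes 0.349 rad (20 deg), low in front, high at the back. Origin: centre of the underside; x level from front to back (hinge side), y along the hinge, z up. A front rim 5 mm thick, level with the shut flap's top, lies in front of the flap's free edge.
- flap_hinge (a point): Middle of the hinge line of the flap, at (0.0415, 0, 0.0721) m in the holder's frame; does not move; axes as the holder's (x level to the back, hinge line along y).
- flap (a joint): White flap's angle, rad: 0 shut, in the 0.349 rad slope; grows as its free edge rises, to 1.6; stays where left (friction 0.05 N m). Plate 98 mm from hinge line to free edge, 104 wide, 5 thick (hinge line on its underside); 50 mm wide tab, bent down 13 mm. From the hinge it runs to the front, rising at (angle - 0.349). Outer face is clear for pushing 65 to 90 mm from the hinge.
- stud: Wider metal stud on the flap's outer face: 20 mm across, 8 mm proud, inside a white ring 31 mm across, 3 high. Origin: centre of its end face; z out of the face, square to the flap, x up the slope. Flap shut: 42 mm down the slope from the hinge line, 26 mm to the holder's -y. Sprung: sinks up to 6 mm, 1 N to start plus 0.7 N per mm (3 N at about 3 mm).
- stud_small: The narrow metal stud, 8 mm across, no ring, 54 mm from the wide one towards the holder's +y; sprung as well. Not to be pressed. Origin and axes as for the wide stud.
- stand: Fixed grey block 70 x 70 x 50 mm with a 11 mm hole, 45 mm deep, in the middle of its top, in which the probe stands point down. Origin: centre of the underside.
- probe: Loose test probe, about 60 g: black square handle 18 x 18 x 95 mm, steel band near its top; below it a 7 mm nose and a 5 mm round-ended steel point. Origin: centre of the handle's lower end, resting on the stand's top (50 mm up) at the start; z along the handle away from the point (up at the start), x and y square to the flat faces. Point 40 mm below the origin.
- probe_tip (a point): The end of the probe's point, 40 mm from the probe's origin along its -z; axes as the probe's.
- cell_a: Bystander: loose standing cylindrical cell, 21 mm across, 69 mm high, beside the stand. Origin: centre of underside.
- cell_b: Bystander: like cell_a, between the stand and the holder.
- pouch: Bystander: loose flat silver pouch cell 90 x 60 x 7 mm, behind the middle. Origin: centre of underside.
- coin_tray: Bystander: loose white tray 100 x 140 x 22 mm with coin cells. Origin: centre of underside.
- driver: Bystander: screwdriver 170 mm long lying at the left.
- clip: Bystander: white clip about 120 mm long lying at the right.
- bottle: Bystander: white bottle 60 mm across, 140 mm high, at the back left. Origin: centre of underside.
There are look-alikes about, which are no part of the job. Of the things like the stand, leave any that is pink; of the rest the smaller one is meant.

How it is judged:
By the outcome, as a careful person would: the job done as asked, in the order asked, and still so for the second after the job is handed in, while the arm keeps its last pose, push and grip.
It also fails if it takes over 61 s, if anything falls off the work surface, if the arm or the gripper's body presses on something with over 40 N, if the wrist force passes 120 N, or if a joint passes its speed limit or range.

ROBOT

A 6-joint arm with a two-finger parallel gripper is mounted at the origin on the work surface. World frame = base frame: x ahead of the robot, y to its left, z up, the work surface at z = 0. Lengths are in m, angles in rad, forces in N, time in s.
With the tool pointing down it reaches from about 0.225 to 0.875 m from the base axis. Payload 3.4 kg.
Tool frame: the origin (TCP) lies at the very end of the fingers, on their centre line; the grasp point (between the pads) lies 19 mm behind it; z points along the fingers, y is the line along which they close (so a half turn about z gives the same grasp; the last joint's range is limited). The gripper opens to 85 mm and grips with 20 to 120 N. Pads are 22 mm wide; open, the fingers measure 114 mm over their backs; the gripper's body (76 mm by 85 mm) begins 54 mm behind the grasp point. The pads swing forward as they close: fully open they stand 13 mm farther back than shut.
Start: joints at [0.99, 0.276, 1.505, -0, 1.361, -0.121], TCP at [0.255, 0.515, 0.202] pointing down, gripper open.
Joint ranges: [-2.89, 2.89], [-0.75, 2.08], [0.22, 2.7], [-1.18, 4.32], [0.11, 2.71], [-2.7, 2.7]. Speed limits (rad/s): [2.57, 2.57, 3.14, 3.14, 3.14, 3.14].

INTERFACE

Orientations are given as [roll, pitch, yaw] about the fixed x, y, z axes, in that order (R = Rz(yaw) Ry(pitch) Rx(roll)).
In Python, from plant import status, get_image, camera_params, workorder gives the robot as it stands.
- The arm moves only by the tool carry_out, never from a script. Its argument "steps" is a list of rows, each a list of 3 entries, a list of its own where there are three numbers: the shift along the tool's x, y, z in m, then the turn about the tool's z in rad, then the closure, from -1 (fully open) to 1 (shut). In form: [[[x, y, z], twist, gripper], ...]. A call has 1 to 20 rows; each row is the pose to reach, as a shift and turn from the pose commanded when the call began, along the tool's axes at that moment; what a row does not reach only later rows make up. A row lasts 1/10 s, in which the tool goes at most 50 mm and 8.59 degrees, less where a joint would pass 70% of its speed; a pose out of reach is approached as far as the arm can. A call with a gripper value outside its range is refused whole. The fingers move at their own pace and stop on an object; "newtons" is the grip in N (left out, the last holds). Time passes only in rows, so rows that repeat a pose let the fingers close. It gives the time, the measured TCP pose, the force, the opening and the grip force at its end, in the units of the state.
- status.state(): the state, without advancing time (a new reading comes with each control period).
- get_image(name): name is "side" or "top"; returns the picture (400x640x3 uint8, blue, green, red); there is no depth.
- camera_params(name): a dict with "fx", "fy", "cx", "cy" (pixels), "R" (3x3) and "t" (3): a world point X has camera coordinates R X + t. Camera axes: x right, y down, z forward; pixel columns grow to the right and rows downward; lengths in m; the calibration is good to about 2 mm. A picture is of the moment at which its call begins. camera_params takes no time and is no camera call.
- workorder.job_done(): hands the job in; it is judged then, once.
The state is a dict: "clock": time; "q": joint angles; "joint_velocities": joint speeds; "joint_torque": joint torques, N m; "tool_pos": TCP position; "tcp_rot": TCP orientation; "force": force on the tool from outside, world axes, zero at the start; "ft_torque": the same for the moment, N m; "opening": opening from 0.0 (shut) to 1.0 (fully open); "grasp_force": force on a finger pad.
Only numpy, scipy, OpenCV 4.12 (cv2) and the standard library are available. Lean on these libraries where they do the work, as an engineer would, in place of code of your own. Each camera call takes 0.05 s, during which the arm holds its last target. There are 200 camera calls.

## Working session

There is one attempt and no reset: what is moved stays moved. The work goes in short steps, Python scripts to look and compute and a tool call to move; the robot and the scene stay as the last step left them, time stands still between calls to the robot, and variables do not carry over. Pictures are saved under pics/ and viewed, at most 10 in all, crops included, and the job is handed in when it is done.

Besides the shell and the picture viewer there is one more tool, called after "Request:" in YAML: its name, and indented under it one key for each argument. carry_out: Moves the arm, as the interface text tells. Its arguments: {"type":"object","properties":{"steps":{"type":"array"},"newtons":{"type":"number"}},"required":["steps"]}

```bash
mkdir -p pics; python3 - <<'E'
from plant import status,get_image,camera_params
import cv2,numpy as np
for n in("side","top"):
    cv2.imwrite(f"pics/{n}0.png",get_image(n)); p=camera_params(n); print(n,{k:np.round(v,4).tolist() for k,v in p.items()})
    R=np.array(p["R"]);print(-R.T@np.array(p["t"]))
print(status.state())
E
```

```text
side {'fx': 434.6926, 'fy': 434.6926, 'cx': 320.8279, 'cy': 200.6903, 'R': [[0.7172, -0.6969, -0.0001], [-0.3926, -0.4039, -0.8263], [0.5758, 0.5926, -0.5632]], 't': [-0.4331, 0.3204, 1.0777]}
[-0.18422827 -0.81107214  0.8717334 ]
top {'fx': 491.0406, 'fy': 491.0406, 'cx': 314.9469, 'cy': 184.7634, 'R': [[-0.0092, -0.9999, 0.0072], [-0.9985, 0.0088, -0.0544], [0.0543, -0.0077, -0.9985]], 't': [0.0095, 0.5857, 1.4197]}
[0.5077462  0.01526455 1.44939181]
{'clock': 0.1, 'q': array([ 9.89996374e-01,  2.76519634e-01,  1.50598110e+00,  1.31597538e-05,
        1.36071886e+00, -1.21001296e-01]), 'joint_velocities': array([ 0.00017503, -0.00081424, -0.00359711, -0.00033064,  0.00012403,
        0.00050251]), 'joint_torque': array([ 1.25805586e-04, -4.17700803e+01, -2.46404386e+01, -3.10948062e-04,
        5.79209067e-03,  3.10125408e-06]), 'tool_pos': array([0.25488454, 0.51485021, 0.20144331]), 'tcp_rot': array([-3.13997916e+00, -2.09153379e-04,  2.68179107e+00]), 'force': array([-0.88658596,  0.12242119,  0.43342161]), 'ft_torque': array([-0.00402716, -0.02968274, -0.01764603]), 'grasp_force': 0.0, 'opening': 0.9962456428857555}
```

View pics/side0.png

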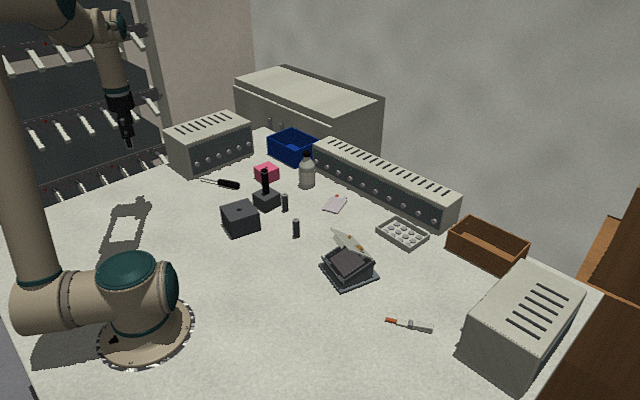

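View pics/top0.png

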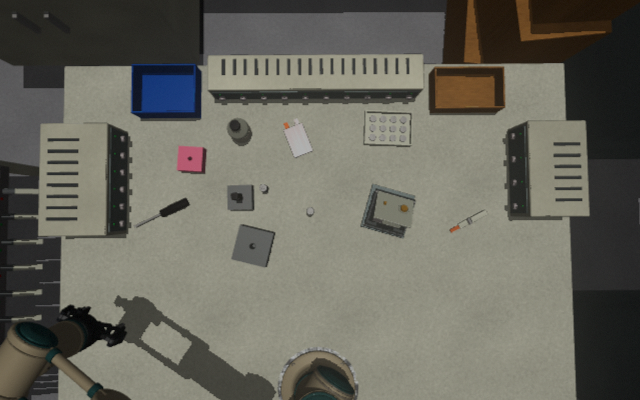

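The side view shows the probe standing at about (265,180) in the small grey block and the holder at (350,262) with its flap raised. The stand-like things in the top view are:
- pink (191,160): excluded by colour
- large dark grey (253,245)
- smaller grey (240,197), which holds the probe; of the two non-pink blocks it is the smaller, so it is the stand

I'll confirm this in an enlarged crop.

```bash
python3 - <<'E'
import cv2,numpy as np
t=cv2.imread("pics/top0.png");s=cv2.imread("pics/side0.png")
z=lambda im,x,y,w,h,k:cv2.resize(im[y:y+h,x:x+w],None,fx=k,fy=k,interpolation=cv2.INTER_CUBIC)
# top: stand (220..286,177..), holder (355..421,180..) ; side likewise
a=np.hstack([z(t,215,175,66,50,6),z(t,355,180,66,60,6)[:300]])
b=np.hstack([z(s,240,162,66,50,6),z(s,316,225,66,70,6)[:300]])
cv2.imwrite("pics/crop1.png",np.vstack([a,b]))
print(a.shape,b.shape)
E
```

```text
(300, 792, 3) (300, 792, 3)
```

View pics/crop1.png

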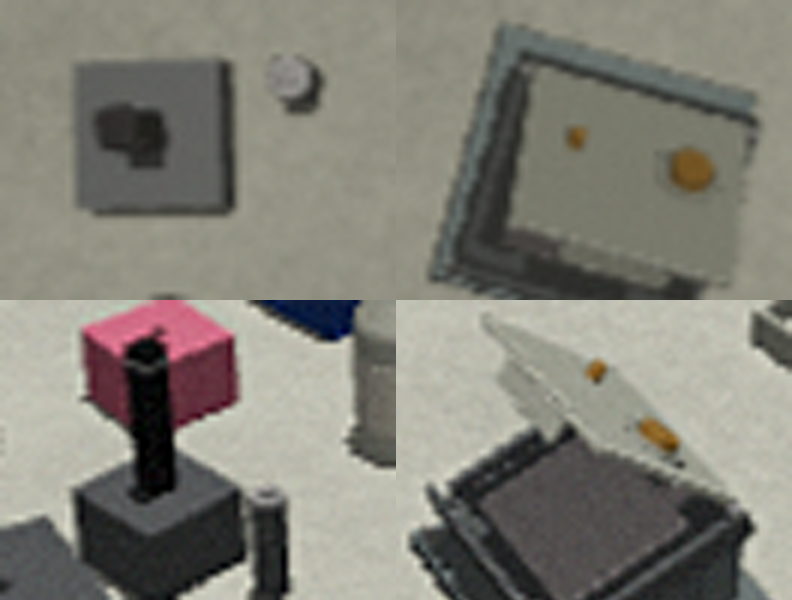

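The top-left crop confirms the small grey block holds the upright probe. It has cell_a beside it and the pink block behind. The flap stands open with both studs visible, the wide one on the -y side at about top px (404,208). Next I'll fit the poses.

```bash
cat > h.py <<'E'
import numpy as np
from plant import camera_params
from scipy.optimize import least_squares
from scipy.spatial.transform import Rotation as Ro
C={n:camera_params(n) for n in("side","top")}
def proj(n,X):
    p=C[n];c=np.asarray(p["R"])@X+np.asarray(p["t"]);return np.array([p["fx"]*c[0]/c[2]+p["cx"],p["fy"]*c[1]/c[2]+p["cy"]])
H=np.array([.0415,0,.0721])
def flap(r,y,h,a): e=a-.349; return H+np.array([-r*np.cos(e)+h*-np.sin(e)*-1*-1,y,r*np.sin(e)+h*np.cos(e)])
def w(p,X): return np.array([p[0],p[1],0])+Ro.from_euler('z',p[2]).apply(X)
E
cat > fit.py <<'E'
from h import *
# normal of flap: at e=-20deg must be (-sin20,0,cos20) = (sin e,0,cos e)... direction of plate (-cos e,sin e)
def flap(r,y,h,a): e=a-.349; return H+np.array([-r*np.cos(e)+h*np.sin(e),y,r*np.sin(e)+h*np.cos(e)])
obs=[("side",(42,-26,13),(359.3,247.1)),("side",(42,28,13),(348.9,236.3)),("side",(98,52,5),(330.8,227.6)),("side",(0,-52,5),(374.3,259.9)),
("top",(42,-26,13),(403.9,207.9)),("top",(42,28,13),(384.8,202.6)),("top",(98,52,5),(373.6,217.9)),("top",(98,-52,5),(410.3,227.1))]
base=[("top",(65,65),(372.8,183.8)),("top",(-65,65),(360.6,225.4)),("top",(65,-65),(414.8,195.8))]
def lab(p): return [(n,proj(n,w(p,flap(*np.array(f)/1e3,p[3])))-np.array(o)) for n,f,o in obs]+[(n,proj(n,w(p,np.array([*f,10])/1e3))-np.array(o)) for n,f,o in base]
s=least_squares(lambda p:np.concatenate([x[1] for x in lab(p)]),[.55,-.19,-.27,.9],loss='soft_l1')
print("holder x y yaw flap",s.x.round(4)); 
for (n,r),o in zip(lab(s.x),obs+base): print(n,o[1],r.round(1))
# probe+stand: centre xy
po=[("side",.145,(264.1,170.)),("top",.145,(233.8,195.8))]
st=[("top",.05,(227.1,184.6)),("top",.05,(251.3,184.6)),("top",.05,(251.3,209.6)),("top",.05,(227.1,209.6))]
def cam2w(n,uv,z):
    p=C[n];R=np.asarray(p["R"]);c=-R.T@np.asarray(p["t"]);d=R.T@[(uv[0]-p["cx"])/p["fx"],(uv[1]-p["cy"])/p["fy"],1];return (c+d*(z-c[2])/d[2])[:2]
for n,z,uv in po+st: print(n,z,cam2w(n,uv,z).round(4))
for n in C: print(n,[proj(n,np.array([*np.mean([cam2w(*(q[0],q[2],q[1])) for q in st],0),z])).round(1) for z in(.05,.145)])
E
python3 fit.py
```

```text
holder x y yaw flap [ 0.5076 -0.2092 -0.2919  1.0183]
side (42, -26, 13) [-0.1 -0.1]
side (42, 28, 13) [ 0.1 -0.5]
side (98, 52, 5) [-1.2  0.4]
side (0, -52, 5) [-1.9 -1.4]
top (42, -26, 13) [ 0.5 -0.3]
top (42, 28, 13) [ 0.6 -0.5]
top (98, 52, 5) [-0.2 -0.9]
top (98, -52, 5) [0.6 0.8]
top (65, 65) [-0.1 -0.4]
top (-65, 65) [0.  0.6]
top (65, -65) [ 0.5 -0. ]
side 0.145 [0.5498 0.2139]
top 0.145 [0.5513 0.2209]
top 0.05 [0.5866 0.2549]
top 0.05 [0.586 0.186]
top 0.05 [0.5148 0.1862]
top 0.05 [0.5154 0.2549]
side [array([265.1, 193.1]), array([263.1, 169.2])]
top [array([239.2, 197.1]), array([233.9, 196. ])]
```

```bash
cat > go.py <<'E'
from h import *
from plant import status
P=[.5076,-.2092,-.2919]; ST=np.array([.5507,.2205])
def rel(target,yaw=None):
    s=status.state();R=Ro.from_euler('xyz',s["tcp_rot"])
    d=R.inv().apply(np.array(target)-s["tool_pos"])
    tw=None if yaw is None else round((s["tcp_rot"][2]-yaw+np.pi)%(2*np.pi)-np.pi,4)
    print("rel",d.round(4),"twist",tw,"| pos",s["tool_pos"].round(4),"rot",s["tcp_rot"].round(4),"F",s["force"].round(2),"t",round(s["clock"],2),"q",s["q"].round(2))
E
python3 - <<'E'
from go import *
a=w(P,H+np.array([-.047,0,0]));print(a)
rel([a[0],a[1],.2],np.pi-.2919); rel([a[0],a[1],.14],np.pi-.2919)
E
```

```text
[ 0.50233266 -0.20761725  0.0721    ]
rel [-0.5424 -0.5376  0.0022] twist -0.1679 | pos [0.2549 0.5149 0.2014] rot [-3.1400e+00 -2.0000e-04  2.6818e+00] F [-0.89  0.12  0.43] t 0.1 q [ 0.99  0.28  1.51  0.    1.36 -0.12]
rel [-0.5424 -0.5375  0.0622] twist -0.1679 | pos [0.2549 0.5149 0.2014] rot [-3.1400e+00 -2.0000e-04  2.6818e+00] F [-0.89  0.12  0.43] t 0.1 q [ 0.99  0.28  1.51  0.    1.36 -0.12]
```

Request:
carry_out:
  steps:
    - [[-0.542,-0.538,0.0],-0.168,1]
    - [[-0.542,-0.538,0.0],-0.168,1]
    - [[-0.542,-0.538,0.0],-0.168,1]
    - [[-0.542,-0.538,0.0],-0.168,1]
    - [[-0.542,-0.538,0.0],-0.168,1]
    - [[-0.542,-0.538,0.0],-0.168,1]
    - [[-0.542,-0.538,0.0],-0.168,1]
    - [[-0.542,-0.538,0.0],-0.168,1]
    - [[-0.542,-0.538,0.0],-0.168,1]
    - [[-0.542,-0.538,0.0],-0.168,1]
    - [[-0.542,-0.538,0.0],-0.168,1]
    - [[-0.542,-0.538,0.0],-0.168,1]
    - [[-0.542,-0.538,0.0],-0.168,1]
    - [[-0.542,-0.538,0.0],-0.168,1]
    - [[-0.542,-0.538,0.0],-0.168,1]
    - [[-0.542,-0.538,0.0],-0.168,1]
    - [[-0.542,-0.538,0.0],-0.168,1]
    - [[-0.542,-0.538,0.0],-0.168,1]
    - [[-0.542,-0.538,0.0],-0.168,1]
    - [[-0.542,-0.538,0.0],-0.168,1]
  newtons: 20

```text
clock: 2.1
tool_pos: [0.5017, -0.2055, 0.2025]
tcp_rot: [3.141, -0.0, 2.852]
force: [-0.5, 0.8, 0.0]
opening: -0.0
grasp_force: 0.0
```

```bash
python3 - <<'E'
from go import *
a=w(P,H+np.array([-.047,0,0]))
rel([a[0],a[1],.135],np.pi-.2919);print(status.state()["opening"])
E
```

```text
rel [-0.0012 -0.0019  0.0675] twist 0.0021 | pos [ 0.5017 -0.2055  0.2025] rot [ 3.1411e+00 -1.0000e-04  2.8518e+00] F [-0.5   0.77  0.04] t 2.1 q [-0.52  0.23  1.57  0.    1.34 -1.8 ]
-0.00020492517279118865
```

Request:
carry_out:
  steps:
    - [[0.0,-0.002,0.035],0.0,1]
    - [[0.0,-0.002,0.067],0.0,1]
    - [[0.0,-0.002,0.074],0.0,1]
    - [[0.002,-0.002,0.08],0.0,1]
    - [[0.005,-0.002,0.086],0.0,1]
    - [[0.009,-0.002,0.092],0.0,1]
    - [[0.013,-0.002,0.099],0.0,1]
    - [[0.016,-0.002,0.106],0.0,1]
    - [[0.019,-0.002,0.112],0.0,1]
    - [[0.022,-0.002,0.118],0.0,1]
    - [[0.025,-0.002,0.125],0.0,1]
    - [[0.027,-0.002,0.131],0.0,1]
    - [[0.03,-0.002,0.138],0.0,1]
    - [[0.032,-0.002,0.142],0.0,1]
    - [[0.033,-0.002,0.146],0.0,1]
    - [[0.033,-0.002,0.148],0.0,1]

```text
clock: 3.7
tool_pos: [0.4697, -0.1996, 0.0538]
tcp_rot: [3.141, -0.001, 2.85]
force: [-0.7, -0.3, -0.3]
opening: -0.0
grasp_force: 0.0
```

```bash
python3 - <<'E'
from go import *
rel([.5,-.2,.05])
E
```

```text
rel [-0.0291  0.0084  0.0037] twist None | pos [ 0.4697 -0.1996  0.0538] rot [ 3.1414e+00 -5.0000e-04  2.8497e+00] F [-0.7  -0.27 -0.32] t 3.7 q [-0.54  0.31  1.86  0.    0.97 -1.82]
```

Request:
carry_out:
  steps:
    - [[0.0,0.0,0.001],0.0,1]
    - [[0.0,0.0,0.002],0.0,1]
    - [[0.0,0.0,0.003],0.0,1]

```text
clock: 4.0
tool_pos: [0.4702, -0.1999, 0.0513]
tcp_rot: [-3.142, 0.001, 2.85]
force: [-0.1, -0.6, -0.5]
opening: 0.002
grasp_force: 0.0
```

```bash
python3 - <<'E'
from go import *
rel([.5,-.2,.05])
import cv2
from plant import get_image
z=lambda n,x,y:cv2.resize(get_image(n)[y:y+75,x:x+65],None,fx=6,fy=6,interpolation=cv2.INTER_CUBIC)
cv2.imwrite("pics/push.png",np.hstack([z("side",316,215),z("top",355,180)]))
E
```

```text
rel [-0.0285  0.0085  0.0013] twist None | pos [ 0.4702 -0.1999  0.0513] rot [-3.1416e+00  6.0000e-04  2.8498e+00] F [-0.09 -0.63 -0.54] t 4.0 q [-0.54  0.32  1.86  0.    0.96 -1.82]
```

View pics/push.png

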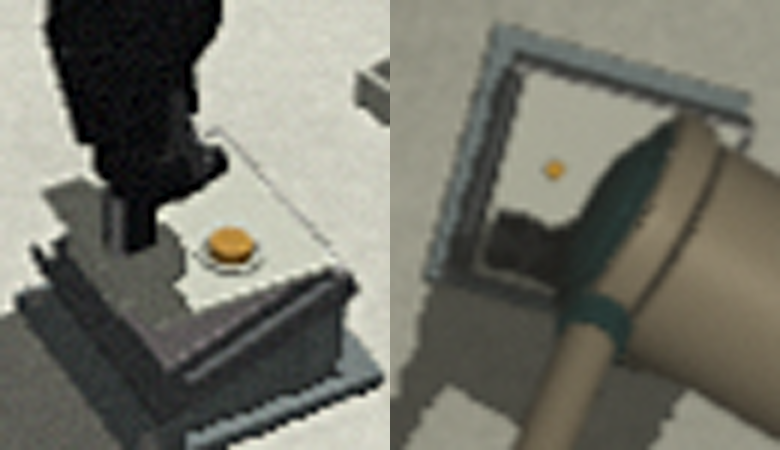

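The fingers sit on the nearly shut flap, clear of the studs (wide stud at crop (232,245)). I'll keep pressing until it stops.

Request:
carry_out:
  steps:
    - [[0.0,0.0,0.001],0.0,1]
    - [[0.0,0.0,0.002],0.0,1]
    - [[0.0,0.0,0.003],0.0,1]
    - [[0.0,0.0,0.004],0.0,1]

```text
clock: 4.5
tool_pos: [0.47, -0.1998, 0.0471]
tcp_rot: [3.142, 0.0, 2.85]
force: [-0.7, 0.3, -0.3]
opening: 0.003
grasp_force: 0.0
```

Request:
carry_out:
  steps:
    - [[0.0,0.0,0.001],0.0,1]
    - [[0.0,0.0,0.002],0.0,1]
    - [[0.0,0.0,0.003],0.0,1]

```text
clock: 4.8
tool_pos: [0.47, -0.1997, 0.0441]
tcp_rot: [3.141, 0.0, 2.85]
force: [-0.0, 0.1, -0.4]
opening: 0.0
grasp_force: 0.0
```

```bash
python3 - <<'E'
from go import *
rel([.5,-.2,.05])
import cv2
from plant import get_image
z=lambda n,x,y:cv2.resize(get_image(n)[y:y+75,x:x+65],None,fx=6,fy=6,interpolation=cv2.INTER_CUBIC)
cv2.imwrite("pics/push2.png",np.hstack([z("side",316,215),cv2.resize(cv2.imread("pics/side0.png")[225:300,316:381],None,fx=6,fy=6)]))
E
```

```text
rel [-0.0288  0.0084 -0.0059] twist None | pos [ 0.47   -0.1997  0.0441] rot [3.1415 0.     2.8498] F [-0.04  0.15 -0.44] t 4.8 q [-0.54  0.32  1.87  0.    0.94 -1.82]
```

View pics/push2.png

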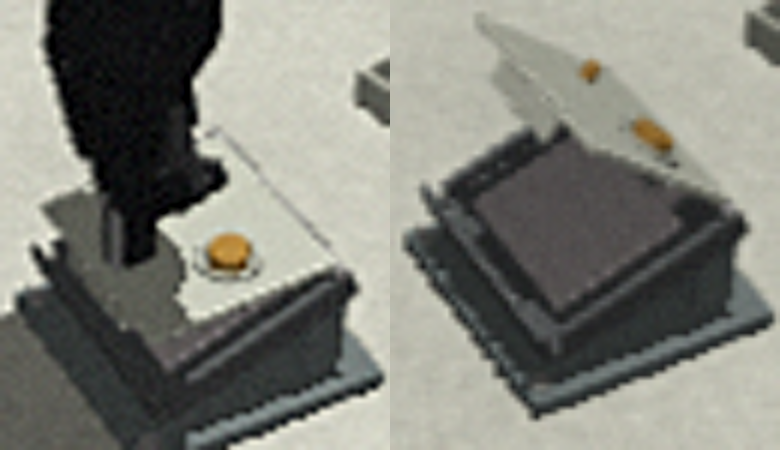

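The flap is still following: the stud image moved down about 1 px. I'll continue.

Request:
carry_out:
  steps:
    - [[0.0,0.0,0.001],0.0,1]
    - [[0.0,0.0,0.002],0.0,1]
    - [[0.0,0.0,0.003],0.0,1]

```text
clock: 5.15
tool_pos: [0.47, -0.1998, 0.0411]
tcp_rot: [3.142, 0.0, 2.85]
force: [-0.2, 0.2, 0.5]
opening: -0.004
grasp_force: 0.0
```

Request:
carry_out:
  steps:
    - [[0.0,0.0,0.001],0.0,1]
    - [[0.0,0.0,0.002],0.0,1]
    - [[0.0,0.0,0.002],0.0,1]

```text
clock: 5.45
tool_pos: [0.4699, -0.1997, 0.039]
tcp_rot: [3.141, -0.0, 2.85]
force: [-0.6, 0.5, 0.6]
opening: -0.001
grasp_force: 0.0
```

```bash
python3 - <<'E'
from go import *
import cv2
from plant import get_image
def flap(r,y,h,a): e=a-.349; return H+np.array([-r*np.cos(e)+h*np.sin(e),y,r*np.sin(e)+h*np.cos(e)])
print("tcp",proj("side",np.array([.47,-.1997,.0441])),proj("side",status.state()["tool_pos"]))
for a in(0,.05,.1,.2,.3): print(a,proj("side",w(P,flap(.042,-.026,.013,a))).round(1),proj("side",w(P,flap(.083,0,.005,a))).round(1),proj("side",w(P,flap(.098,-.052,.005,a))).round(1),proj("top",w(P,flap(.042,.028,.013,a))).round(1))
cv2.imwrite("pics/push3.png",cv2.resize(get_image("side")[215:290,316:391],None,fx=8,fy=8,interpolation=cv2.INTER_CUBIC))
E
```

```text
tcp [336.39512373 265.65813875] [336.31876379 267.03478314]
0 [352.5 259.8] [336.3 264.1] [341.1 278.9] [381.5 208.9]
0.05 [352.6 259.2] [336.  263.1] [340.7 277.8] [381.6 208.9]
0.1 [352.6 258.6] [335.7 262.1] [340.4 276.6] [381.7 208.9]
0.2 [352.8 257.4] [335.4 260. ] [340.  274.2] [382.  208.7]
0.3 [353.2 256.1] [335.4 257.8] [340.  271.5] [382.3 208.4]
```

View pics/push3.png

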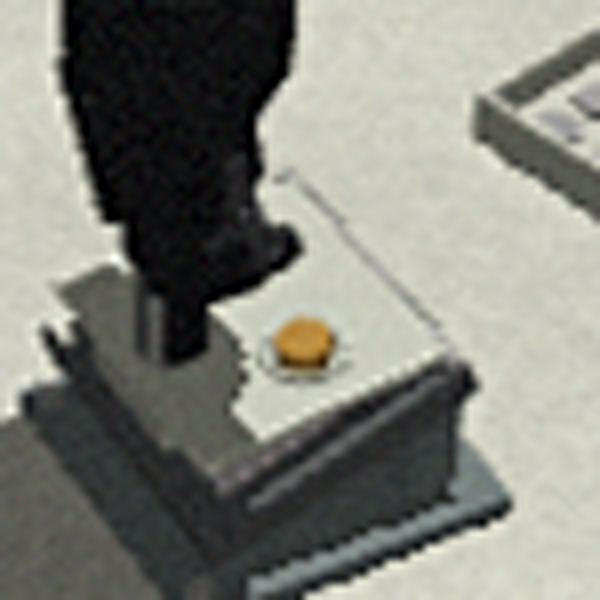

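```bash
python3 - <<'E'
from go import *
import cv2
a=np.array([.2549,.5149,.2014])
print([proj(n,a+[0,0,d]).round(1) for n in C for d in(0,.026)])
s=cv2.imread("pics/side0.png")[85:160,90:165]
t=cv2.imread("pics/side0.png")
cv2.imwrite("pics/grip0.png",cv2.resize(s,None,fx=8,fy=8,interpolation=cv2.INTER_CUBIC))
E
```

```text
[array([133.9, 153.4]), array([131.9, 146.3]), array([112.6, 314.6]), array([108.3, 316.8])]
```

View pics/grip0.png

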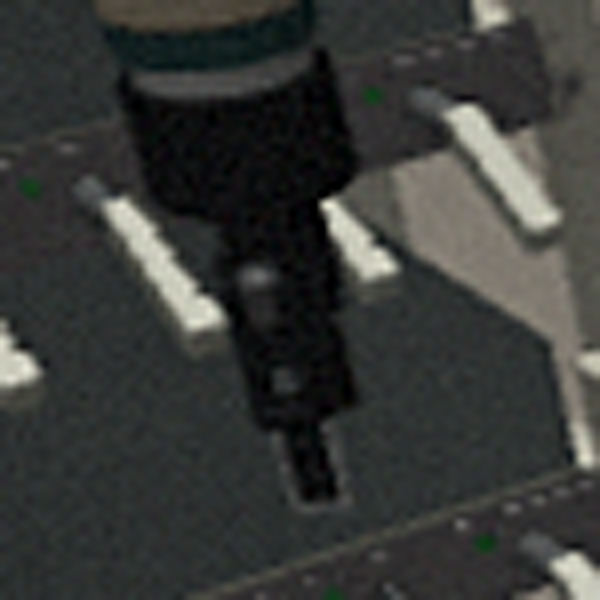

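Request:
carry_out:
  steps:
    - [[0.0,0.0,0.002],0.0,1]
    - [[0.001,0.0,0.004],0.0,1]
    - [[0.001,0.0,0.006],0.0,1]
    - [[0.002,0.0,0.008],0.0,1]
    - [[0.002,0.0,0.009],0.0,1]
    - [[0.002,0.0,0.01],0.0,1]

```text
clock: 6.1
tool_pos: [0.468, -0.1991, 0.0291]
tcp_rot: [3.141, -0.0, 2.85]
force: [-0.4, -0.5, 0.4]
opening: 0.0
grasp_force: 0.0
```

Request:
carry_out:
  steps:
    - [[0.0,0.0,0.001],0.0,1]
    - [[0.0,0.0,0.002],0.0,1]
    - [[0.0,0.0,0.003],0.0,1]
    - [[0.0,0.0,0.003],0.0,1]

```text
clock: 6.5
tool_pos: [0.468, -0.1991, 0.026]
tcp_rot: [3.141, -0.0, 2.85]
force: [-0.8, -0.3, -0.1]
opening: -0.003
grasp_force: 0.0
```

```bash
python3 - <<'E'
from go import *
import cv2
from plant import get_image
rel([.5,-.2,.05])
im=get_image("side")
cv2.imwrite("pics/push4.png",cv2.resize(im[215:290,316:391],None,fx=8,fy=8,interpolation=cv2.INTER_CUBIC))
m=cv2.inRange(im,np.array([0,80,140]),np.array([90,190,255]))[240:270,343:368]
print(np.argwhere(m).mean(0)[::-1]+[343,240],m.sum()/255)
E
```

```text
rel [-0.0309  0.0084 -0.024 ] twist None | pos [ 0.468  -0.1991  0.026 ] rot [ 3.1414e+00 -2.0000e-04  2.8498e+00] F [-0.79 -0.3  -0.12] t 6.5 q [-0.54  0.34  1.9   0.    0.9  -1.82]
[353.24 258.96] 25.0
```

View pics/push4.png

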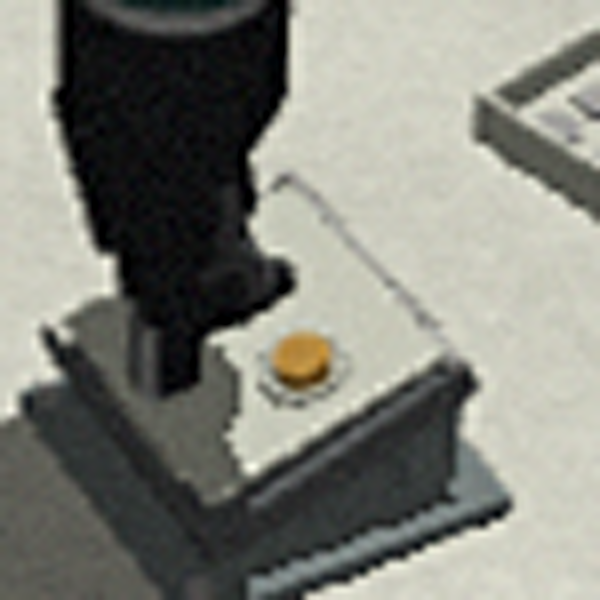

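The stud has moved to about (353.2,259), so the flap is nearly shut, with roughly 0.07 rad left. I'll press on to a firm stop.

Request:
carry_out:
  steps:
    - [[0.0,0.0,0.001],0.0,1]
    - [[0.0,0.0,0.002],0.0,1]
    - [[0.0,0.0,0.003],0.0,1]
    - [[0.0,0.0,0.004],0.0,1]
    - [[0.0,0.0,0.004],0.0,1]

```text
clock: 7.05
tool_pos: [0.4679, -0.1991, 0.022]
tcp_rot: [3.141, -0.0, 2.85]
force: [-0.2, -0.8, 1.1]
opening: 0.0
grasp_force: 0.0
```

Request:
carry_out:
  steps:
    - [[0.0,0.0,0.001],0.0,1]
    - [[0.0,0.0,0.002],0.0,1]
    - [[0.0,0.0,0.002],0.0,1]

```text
clock: 7.35
tool_pos: [0.4682, -0.1993, 0.0206]
tcp_rot: [-3.142, 0.0, 2.85]
force: [-1.7, 0.7, 3.8]
opening: -0.001
grasp_force: 2.1
```

Request:
carry_out:
  steps:
    - [[0.0,0.0,0.001],0.0,1]
    - [[0.0,0.0,0.002],0.0,1]
    - [[0.0,0.0,0.002],0.0,1]

```text
clock: 7.65
tool_pos: [0.4684, -0.1993, 0.0201]
tcp_rot: [-3.141, 0.001, 2.85]
force: [-2.9, 0.7, 15.7]
opening: 0.004
grasp_force: 7.9
```

```bash
cat >> h.py <<'E'
def cam2w(n,uv,z):
    p=C[n];R=np.asarray(p["R"]);c=-R.T@np.asarray(p["t"]);d=R.T@[(uv[0]-p["cx"])/p["fx"],(uv[1]-p["cy"])/p["fy"],1];return (c+d*(z-c[2])/d[2])[:2]
E
python3 - <<'E'
from go import *
for o in (0,.02,.029): print(o,cam2w("side",(336.6,264),.026+o),cam2w("side",(129.8,147.8),.2014+o-.0), cam2w("side",(129.8,147.8),.2014+o+.013))
E
```

```text
0 [ 0.48966108 -0.18194924] [0.26266256 0.56246332] [0.25399586 0.53582589]
0.02 [ 0.47372487 -0.19682681] [0.24932917 0.52148266] [0.24066247 0.49484522]
0.029 [ 0.46655357 -0.20352171] [0.24332914 0.50304136] [0.23466244 0.47640392]
```

Request:
carry_out:
  steps:
    - [[0.0,0.0,-0.05],0.0,1]
    - [[0.0,0.0,-0.1],0.0,1]
    - [[0.0,0.0,-0.15],0.0,0.5]
    - [[0.0,0.0,-0.2],0.0,-1]

```text
clock: 8.05
tool_pos: [0.4677, -0.1989, 0.2201]
tcp_rot: [3.141, 0.0, 2.85]
force: [1.4, -1.2, -0.7]
opening: 0.333
grasp_force: 0.0
```

```bash
python3 - <<'E'
from go import *
rel([*ST,.2],np.pi)
E
```

```text
rel [0.0411 0.4256 0.0201] twist -0.2918 | pos [ 0.4677 -0.1989  0.2201] rot [3.1415e+00 1.0000e-04 2.8498e+00] F [ 1.44 -1.2  -0.69] t 8.05 q [-0.54  0.16  1.61  0.    1.37 -1.82]
```

Request:
carry_out:
  steps:
    - [[0.041,0.426,0.02],-0.292,-1]
    - [[0.041,0.426,0.02],-0.292,-1]
    - [[0.041,0.426,0.02],-0.292,-1]
    - [[0.041,0.426,0.02],-0.292,-1]
    - [[0.041,0.426,0.02],-0.292,-1]
    - [[0.041,0.426,0.02],-0.292,-1]
    - [[0.041,0.426,0.02],-0.292,-1]
    - [[0.041,0.426,0.02],-0.292,-1]
    - [[0.041,0.426,0.02],-0.292,-1]
    - [[0.041,0.426,0.02],-0.292,-1]
    - [[0.041,0.426,0.02],-0.292,-1]
    - [[0.041,0.426,0.02],-0.292,-1]
    - [[0.041,0.426,0.02],-0.292,-1]

```text
clock: 9.35
tool_pos: [0.5512, 0.2192, 0.1984]
tcp_rot: [-3.141, -0.0, 3.14]
force: [-0.4, -0.8, -0.1]
opening: 1.002
grasp_force: 0.0
```

```bash
python3 - <<'E'
from go import *
import cv2
from plant import get_image
rel([*ST,.2],np.pi)
a=get_image("side");cv2.imwrite("pics/s_a.png",a);cv2.imwrite("pics/t_a.png",get_image("top"))
T=status.state()["tool_pos"]
# expected pixels: open finger tips +-42..57mm in y, at TCP z, +13, +25, +40; body at +73
for d in(0,.013,.025,.04,.073): print(d,[proj("side",T+[0,y,d]).round(1) for y in(-.05,.05)])
g=cv2.cvtColor(a,cv2.COLOR_BGR2GRAY);b=cv2.cvtColor(cv2.imread("pics/side0.png"),cv2.COLOR_BGR2GRAY)
m=(cv2.absdiff(g,b)>25)&(g<70)
for r in range(118,182,2): print(r,"".join("#" if v else "." for v in m[r,235:300]))
E
```

```text
rel [ 0.0005  0.0013 -0.0016] twist -0.0015 | pos [0.5512 0.2192 0.1984] rot [-3.1413 -0.      3.1401] F [-0.44 -0.76 -0.11] t 9.35 q [ 0.26  0.31  1.47 -0.    1.36 -1.31]
0 [array([271.9, 160.3]), array([252.9, 149.8])]
0.013 [array([271.6, 156.7]), array([252.6, 146.3])]
0.025 [array([271.4, 153.4]), array([252.2, 143. ])]
0.04 [array([271.1, 149.1]), array([251.8, 138.9])]
0.073 [array([270.4, 139.6]), array([250.9, 129.6])]
118 .........###.#######################..###........................
120 .........###.#######################..###........................
122 .........#################################.......................
124 .........#################################.......................
126 ............########.##########...########.......................
128 .............########.....####.############......................
130 ...............######......################......................
132 ...............#####........####...###..###......................
134 ................#####..........########..........................
136 ................#####...........##
[... 871 characters left out ...]

162 .................................................................
164 .................................................................
166 .................................................................
168 .................................................................
170 .................................................................
172 .................................................................
174 .................................................................
176 .................................................................
178 .................................................................
180 .................................................................
```

Request:
carry_out:
  steps:
    - [[0.0,0.001,0.04],0.0,-1]
    - [[0.0,0.001,0.08],0.0,-1]
    - [[0.0,0.001,0.11],0.0,-1]
    - [[0.0,0.001,0.134],0.0,-1]
    - [[0.0,0.001,0.134],0.0,-1]

```text
clock: 9.95
tool_pos: [0.5485, 0.22, 0.061]
tcp_rot: [-3.14, -0.007, 3.141]
force: [0.3, 0.8, 0.8]
opening: 0.999
grasp_force: 0.0
```

Request:
carry_out:
  steps:
    - [[0.0,0.0,0.0],0.0,0]
    - [[0.0,0.0,0.0],0.0,0.4]
    - [[0.0,0.0,0.0],0.0,0.6]
    - [[0.0,0.0,0.0],0.0,1]
    - [[0.0,0.0,0.0],0.0,1]
    - [[0.0,0.0,0.0],0.0,1]
    - [[0.0,0.0,0.0],0.0,1]
  newtons: 20

```text
clock: 10.65
tool_pos: [0.5519, 0.2216, 0.0651]
tcp_rot: [3.141, 0.002, -3.141]
force: [-1.7, -1.0, 6.3]
opening: 0.205
grasp_force: 27.2
```

```bash
python3 - <<'E'
from go import *
rel([*ST,.064],np.pi);s=status.state();print(s["opening"],s["grasp_force"],s["ft_torque"])
E
```

```text
rel [ 0.0012 -0.0011  0.0011] twist 0.0004 | pos [0.5519 0.2216 0.0651] rot [ 3.1415e+00  1.5000e-03 -3.1412e+00] F [-1.69 -0.98  6.29] t 10.65 q [ 0.27  0.41  1.67 -0.    1.07 -1.31]
0.20501493095570725 27.22419798374176 [-0.17175279  0.14483613  0.0217595 ]
```

The probe is gripped. The tool only ever points down, so I'll lift until just the point is left in the hole. Then I'll swing the probe about the gripper's closing line by levering it on the hole rim.

Request:
carry_out:
  steps:
    - [[0.0,0.0,-0.007],0.0,1]
    - [[0.0,0.0,-0.014],0.0,1]
    - [[0.0,0.0,-0.021],0.0,1]
    - [[0.0,0.0,-0.028],0.0,1]
    - [[0.0,0.0,-0.028],0.0,1]
    - [[0.002,0.0,-0.028],0.0,1]
    - [[0.004,0.0,-0.028],0.0,1]
    - [[0.006,0.0,-0.028],0.0,1]
    - [[0.008,0.0,-0.028],0.0,1]
    - [[0.01,0.0,-0.028],0.0,1]
    - [[0.01,0.0,-0.028],0.0,1]
  newtons: 20

```text
clock: 11.75
tool_pos: [0.5412, 0.2215, 0.0923]
tcp_rot: [-3.142, 0.0, -3.141]
force: [2.9, -0.8, -0.2]
opening: 0.206
grasp_force: 26.6
```

```bash
python3 - <<'E'
from go import *
rel([*ST,.064],np.pi);s=status.state();print(s["opening"],s["grasp_force"],s["ft_torque"])
E
```

```text
rel [-0.0095 -0.001   0.0283] twist 0.0003 | pos [0.5412 0.2215 0.0923] rot [-3.1415e+00  3.0000e-04 -3.1413e+00] F [ 2.9  -0.81 -0.18] t 11.75 q [ 0.27  0.37  1.65 -0.    1.12 -1.3 ]
0.20574235615583295 26.57785713672638 [-0.18762819 -0.65295247 -0.02197809]
```

Request:
carry_out:
  steps:
    - [[0.003,0.0,0.0],0.0,1]
    - [[0.006,0.0,0.0],0.0,1]
    - [[0.009,0.0,0.001],0.0,1]
    - [[0.012,0.0,0.001],0.0,1]
    - [[0.015,0.0,0.002],0.0,1]
    - [[0.018,0.0,0.002],0.0,1]
    - [[0.021,0.0,0.003],0.0,1]
    - [[0.024,0.0,0.003],0.0,1]
    - [[0.024,0.0,0.003],0.0,1]
  newtons: 20

```text
clock: 12.65
tool_pos: [0.5165, 0.2215, 0.0891]
tcp_rot: [-3.141, -0.001, -3.141]
force: [1.4, -1.8, -0.0]
opening: 0.204
grasp_force: 26.6
```

```bash
python3 - <<'E'
from go import *
import cv2
from plant import get_image
rel([*ST,.064],np.pi);s=status.state();print(s["opening"],s["grasp_force"],s["ft_torque"])
a=get_image("side");cv2.imwrite("pics/s_b.png",a)
G=s["tool_pos"]+[0,0,.046]
E=np.array([ST[0]-.0055,ST[1],.05])
for th in (.25,.3,.35,.4):
  u=np.array([-np.sin(th),0,np.cos(th)]);n=np.array([np.cos(th),0,np.sin(th)]);print(th,(G-E)@n*1e3,[proj("side",G+u*k).round(1) for k in(-.06,-.03,.035)])
g=cv2.cvtColor(a,cv2.COLOR_BGR2GRAY)
for r in range(158,208): print(r,"".join("#" if v<45 else "+" if v<75 else "." for v in g[r,235:295]))
E
```

```text
rel [-0.0343 -0.001   0.0251] twist 0.0003 | pos [0.5165 0.2215 0.0891] rot [-3.1414e+00 -1.1000e-03 -3.1413e+00] F [ 1.43 -1.84 -0.  ] t 12.65 q [ 0.28  0.34  1.71  0.    1.09 -1.29]
0.2041568937887961 26.608707904815674 [-0.44231772 -0.51396673 -0.06230899]
0.25 -6.781363292203108 [array([259.9, 188.5]), array([257.4, 182. ]), array([251.8, 167.3])]
0.3 -2.294988122965781 [array([260.5, 188. ]), array([257.7, 181.8]), array([251.4, 167.6])]
0.35 2.197123321372257 [array([261.2, 187.4]), array([258.1, 181.5]), array([251. , 167.9])]
0.4 6.683743101646575 [array([261.8, 186.9]), array([258.4, 181.2]), array([250.6, 168.3])]
158 +++...+###.+#################..........++###################
159 .....+++#####################+.+#........++#################
160 ..+.++..#####################..+#+.........++###############
161 +++++....####################++###...........++#############
162 .........########################+.............++###########
163 .........+#######################.................##########
164 ..........######################+.................++########
165 .........
[... 2081 characters left out ...]
........##########+........++######..+####........
198 ............+.....############......+########..#####........
199 .........+####....############++..++#########+..####+.......
200 .....++#######....+##########################+.+#+##+.......
201 ....+##########...+##########################+.+####+.......
202 .......+########..+##########+#######+########.+#+##+.......
203 ..........+######.+###########################.+#####.......
204 ............+####.+######################+####..#####.......
205 ...........+#################################+..#####.......
206 ...........+#######++######################.....#####.......
207 ..........+######+...+###################.......##+##.......
```

Request:
carry_out:
  steps:
    - [[0.0,0.0,-0.01],0.0,1]
    - [[0.0,0.0,-0.03],0.0,1]
    - [[0.0,0.0,-0.06],0.0,1]
    - [[0.0,0.0,-0.09],0.0,1]
    - [[0.0,0.0,-0.09],0.0,1]
  newtons: 50

```text
clock: 13.2
tool_pos: [0.5186, 0.2231, 0.1839]
tcp_rot: [3.138, 0.005, -3.141]
force: [-0.2, 0.3, -0.9]
opening: 0.201
grasp_force: 53.4
```

```bash
python3 - <<'E'
from go import *
import cv2
from plant import get_image
s=status.state();print(s["tool_pos"],s["opening"],s["grasp_force"],s["force"])
sd=get_image("side");tp=get_image("top");cv2.imwrite("pics/s_c.png",sd);cv2.imwrite("pics/t_c.png",tp)
def flap(r,y,h,a): e=a-.349; return H+np.array([-r*np.cos(e)+h*np.sin(e),y,r*np.sin(e)+h*np.cos(e)])
for n,im in(("side",sd),("top",tp)):
  for nm,y in(("wide",-.026),("small",.028)):
    q=proj(n,w(P,flap(.042,y,.012,0)));u,v=q.round().astype(int)
    b=im[v-9:v+10,u-9:u+10].astype(float);wt=np.clip(b[...,2]-b[...,0]-45,0,None)
    yy,xx=np.mgrid[v-9:v+10,u-9:u+10];print(n,nm,"pred",q.round(2),"seen",round((wt*xx).sum()/wt.sum(),2),round((wt*yy).sum()/wt.sum(),2),wt.max())
G=s["tool_pos"]+[0,0,.046]
for th in (.25,.3,.35,.4):
  u=np.array([-np.sin(th),0,np.cos(th)]);print(th,[proj("side",G+u*k).round(1) for k in(-.101,-.06,-.03,.035)])
g=cv2.cvtColor(sd,cv2.COLOR_BGR2GRAY)
for r in range(136,176): print(r,"".join("#" if v<45 else "+" if v<75 else "-" if v<110 else "." for v in g[r,240:285]))
E
```

```text
[0.5186007  0.22314729 0.18386881] 0.20116400285306785 53.44499945640564 [-0.20372996  0.25394479 -0.92766543]
side wide pred [352.64 260.05] seen 353.36 259.83 74.0
side small pred [342.79 248.58] seen 345.69 251.12 69.0
top wide pred [399.98 214.13] seen 399.61 213.71 49.0
top small pred [381.51 208.76] seen 381.16 208.54 52.0
0.25 [array([261.2, 173. ]), array([257.8, 163.7]), array([255.2, 156.6]), array([249.3, 140.4])]
0.3 [array([262.3, 172.2]), array([258.5, 163.1]), array([255.5, 156.3]), array([248.9, 140.7])]
0.35 [array([263.4, 171.2]), array([259.1, 162.6]), array([255.9, 156. ]), array([248.5, 141.1])]
0.4 [array([264.5, 170.3]), array([259.8, 162. ]), array([256.2, 155.7]), array([248.1, 141.4])]
136 ##########################..+################
137 +########################.-##################
138 +########################..###++#############
139 ++#+##########..-#######...#####++###########
140 ++++##########..########...#######+##########
141 +++++#########.+########...#########++#######
142 ++++++#################-...+##########+######
143 ++++++-+###############..
[... 920 characters left out ...]

162 ................-#####+...................++#
163 .................+####......................+
164 ...................###.......................
165 ....................+#+......................
166 ....................-##...-..................
167 .....................+#-.++-.................
168 ..............+-......+-.............--......
169 ..............++-......+...........-++#......
170 ..............-+++-....--........-++++#......
171 ..............-++++-..........-++++++++......
172 ..............-++++++-......-++++++++++......
173 ..............-+++++++-..-+++++++++++++......
174 ...............++++++++++++++++++++++++......
175 ...............++++++++++++++++++++++++-.....
```

```bash
cat >> go.py <<'E'
def flap(r,y,h,a): e=a-.349; return H+np.array([-r*np.cos(e)+h*np.sin(e),y,r*np.sin(e)+h*np.cos(e)])
def stud(off): return w(P,flap(.042,-.026,.013+off,0))+[.001,0,0]
def tcp_for(tip,th=.345): 
    g=tip+Ro.from_euler('z',P[2]).apply(.101*np.array([-np.sin(th),0,np.cos(th)])); return g-[0,0,.046]
E
python3 - <<'E'
from go import *
print(stud(0),tcp_for(stud(.03)));rel(tcp_for(stud(.03)),np.pi-.2919)
E
```

```text
[ 0.49880652 -0.23340563  0.06995405] [ 0.45626878 -0.22062376  0.14719412]
rel [ 0.0601 -0.4427  0.0321] twist 0.2922 | pos [0.5163 0.2221 0.1798] rot [ 3.1404e+00 -1.1000e-03 -3.1413e+00] F [ 0.29 -0.47 -0.5 ] t 13.3 q [ 0.28  0.27  1.57  0.    1.3  -1.29]
```

Request:
carry_out:
  steps:
    - [[0.06,-0.443,-0.01],0.292,1]
    - [[0.06,-0.443,-0.01],0.292,1]
    - [[0.06,-0.443,-0.01],0.292,1]
    - [[0.06,-0.443,-0.01],0.292,1]
    - [[0.06,-0.443,-0.01],0.292,1]
    - [[0.06,-0.443,-0.01],0.292,1]
    - [[0.06,-0.443,-0.01],0.292,1]
    - [[0.06,-0.443,-0.01],0.292,1]
    - [[0.06,-0.443,-0.01],0.292,1]
    - [[0.06,-0.443,-0.01],0.292,1]
    - [[0.06,-0.443,-0.01],0.292,1]
    - [[0.06,-0.443,0.0],0.292,1]
    - [[0.06,-0.443,0.016],0.292,1]
    - [[0.06,-0.443,0.032],0.292,1]
    - [[0.06,-0.443,0.032],0.292,1]
    - [[0.06,-0.443,0.032],0.292,1]

```text
clock: 14.9
tool_pos: [0.4572, -0.2197, 0.1466]
tcp_rot: [3.141, -0.002, 2.852]
force: [-0.0, 0.4, 0.2]
opening: 0.205
grasp_force: 53.4
```

```bash
python3 - <<'E'
from go import *
import cv2
from plant import get_image
rel(tcp_for(stud(.03)),np.pi-.2919)
s=status.state()
sd=get_image("side");tp=get_image("top");cv2.imwrite("pics/s_d.png",sd)
z=lambda im,x,y:cv2.resize(im[y:y+75,x:x+50],None,fx=8,fy=8,interpolation=cv2.INTER_CUBIC)
cv2.imwrite("pics/near.png",np.hstack([z(sd,325,205),z(tp,375,180)]))
T=s["tool_pos"]+[0,0,.046]
for th in(.25,.35,.45): print(th,[proj("side",T+Ro.from_euler('z',P[2]).apply(k*np.array([-np.sin(th),0,np.cos(th)]))).round(1) for k in(-.101,-.06,-.02)])
print("stud face",proj("side",stud(0)),proj("top",stud(0)))
E
```

```text
rel [ 0.0007 -0.0011 -0.0006] twist 0.0022 | pos [ 0.4572 -0.2197  0.1466] rot [ 3.1407e+00 -1.6000e-03  2.8519e+00] F [-0.01  0.38  0.2 ] t 14.9 q [-0.59  0.21  1.73  0.    1.19 -1.87]
0.25 [array([347. , 254.6]), array([344.1, 244.4]), array([341.2, 233.9])]
0.35 [array([350.1, 252.7]), array([346. , 243.2]), array([341.9, 233.5])]
0.45 [array([353.1, 250.5]), array([347.9, 241.9]), array([342.5, 233.1])]
stud face [352.79440653 259.66225971] [400.00381305 213.89262517]
```

View pics/near.png

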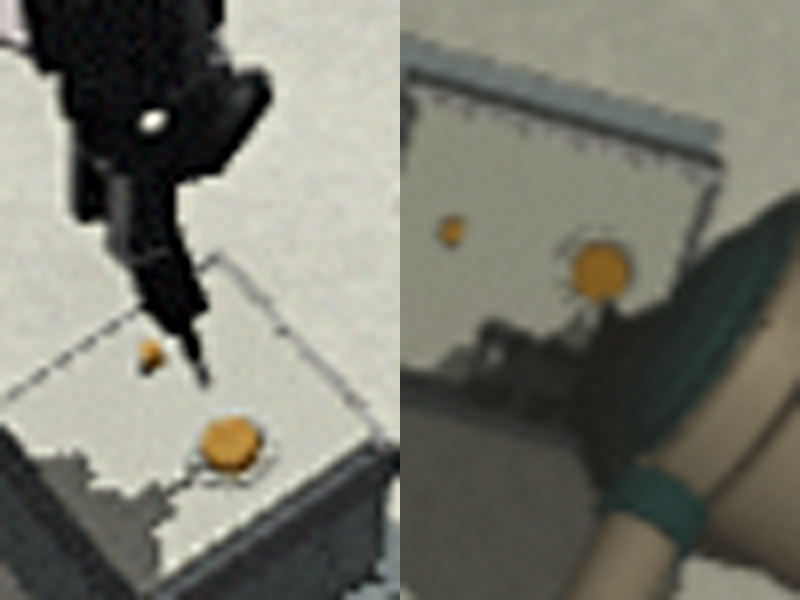

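The tip at side px (350.3,252.7) matches the prediction within 0.2 px, and the tilt reads about 0.33 rad. The stud at (353.4,259.6) lies on the probe's line, and the flap is shut. Now I'll approach along the probe's axis.

Request:
carry_out:
  steps:
    - [[-0.002,-0.001,0.006],0.0,1]
    - [[-0.004,-0.001,0.012],0.0,1]
    - [[-0.006,-0.001,0.017],0.0,1]
    - [[-0.008,-0.001,0.021],0.0,1]
    - [[-0.008,-0.001,0.021],0.0,1]
    - [[-0.008,-0.001,0.021],0.0,1]

```text
clock: 15.6
tool_pos: [0.4648, -0.2247, 0.126]
tcp_rot: [3.141, -0.0, 2.85]
force: [0.3, 0.1, -1.2]
opening: 0.203
grasp_force: 53.4
```

```bash
python3 - <<'E'
from go import *
rel(tcp_for(stud(0)),np.pi-.2919)
E
```

```text
rel [-0.0009  0.0015  0.007 ] twist -0.0 | pos [ 0.4648 -0.2247  0.126 ] rot [ 3.1414e+00 -4.0000e-04  2.8497e+00] F [ 0.34  0.1  -1.21] t 15.6 q [-0.59  0.24  1.75  0.    1.15 -1.86]
```

Request:
carry_out:
  steps:
    - [[0.0,0.0015,0.0],0.0,1]
    - [[-0.0005,0.0015,0.002],0.0,1]
    - [[-0.001,0.0015,0.004],0.0,1]
    - [[-0.0015,0.0015,0.005],0.0,1]
    - [[-0.002,0.0015,0.006],0.0,1]
    - [[-0.002,0.0015,0.006],0.0,1]
    - [[-0.002,0.0015,0.006],0.0,1]

```text
clock: 16.3
tool_pos: [0.4671, -0.2238, 0.1202]
tcp_rot: [3.141, -0.0, 2.85]
force: [0.6, 0.1, 0.3]
opening: 0.199
grasp_force: 53.4
```

```bash
python3 - <<'E'
from go import *
rel(tcp_for(stud(0)),np.pi-.2919)
from plant import get_image
n=w([0,0,P[2]],np.array([-.342,0,.94]))
f=[]
for _ in range(6): get_image("side"); f.append(status.state()["force"])
print(np.mean(f,0),np.std(f,0),np.mean(f,0)@n)
E
```

```text
rel [ 0.001  -0.0001  0.0012] twist 0.0001 | pos [ 0.4671 -0.2238  0.1202] rot [ 3.1414e+00 -1.0000e-04  2.8498e+00] F [0.6  0.07 0.26] t 16.3 q [-0.58  0.25  1.75  0.    1.13 -1.86]
[-0.24621697  0.1653676  -0.3019621 ] [0.28227204 0.06194902 0.5177964 ] -0.1869250144833683
```

Request:
carry_out:
  steps:
    - [[-0.0004,0.0,0.001],0.0,1]
    - [[-0.0007,0.0,0.002],0.0,1]
    - [[-0.0007,0.0,0.002],0.0,1]
    - [[-0.0007,0.0,0.002],0.0,1]

```text
clock: 17.0
tool_pos: [0.4678, -0.224, 0.1183]
tcp_rot: [3.142, 0.0, 2.85]
force: [-0.6, -0.0, 2.2]
opening: 0.202
grasp_force: 53.5
```

```bash
cat > f.py <<'E'
from go import *
from plant import get_image
n=w([0,0,P[2]],np.array([-.342,0,.94]))
f=[]
for _ in range(6): get_image("side"); f.append(status.state()["force"])
print(np.mean(f,0),np.mean(f,0)@n, np.mean([status.state()["grasp_force"]])); rel(tcp_for(stud(0)),np.pi-.2919)
E
python3 f.py
```

```text
[-0.79153932  0.39757297  1.11751084] 1.348843838744183 53.50304961204529
rel [ 0.0018 -0.0001 -0.0008] twist 0.0001 | pos [ 0.4678 -0.224   0.1182] rot [3.1416e+00 1.0000e-04 2.8498e+00] F [-0.84 -0.25  1.02] t 17.3 q [-0.58  0.26  1.76  0.    1.13 -1.86]
```

Request:
carry_out:
  steps:
    - [[-0.0003,0.0,0.0008],0.0,1]
    - [[-0.0006,0.0,0.0017],0.0,1]
    - [[-0.0006,0.0,0.0017],0.0,1]
    - [[-0.0006,0.0,0.0017],0.0,1]

```text
clock: 17.7
tool_pos: [0.4684, -0.2242, 0.1165]
tcp_rot: [3.142, 0.0, 2.85]
force: [-0.3, 0.5, 2.1]
opening: 0.201
grasp_force: 53.6
```

```bash
sed -i 's/range(6)/range(14)/' f.py; python3 f.py
```

```text
[-0.95541481  0.45454493  2.29364111] 2.5136879915679695 53.635053634643555
rel [ 0.0024 -0.0001 -0.0025] twist 0.0001 | pos [ 0.4684 -0.2242  0.1165] rot [3.1415e+00 1.0000e-04 2.8498e+00] F [-1.41 -0.21  3.06] t 18.4 q [-0.58  0.26  1.76  0.    1.13 -1.86]
```

```bash
python3 - <<'E'
from go import *
import cv2
from plant import get_image
sd=get_image("side");tp=get_image("top")
z=lambda im,x,y:cv2.resize(im[y:y+75,x:x+50],None,fx=8,fy=8,interpolation=cv2.INTER_CUBIC)
cv2.imwrite("pics/final.png",np.hstack([z(sd,325,205),z(tp,375,180)]))
E
```

```text
(no output)
```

View pics/final.png

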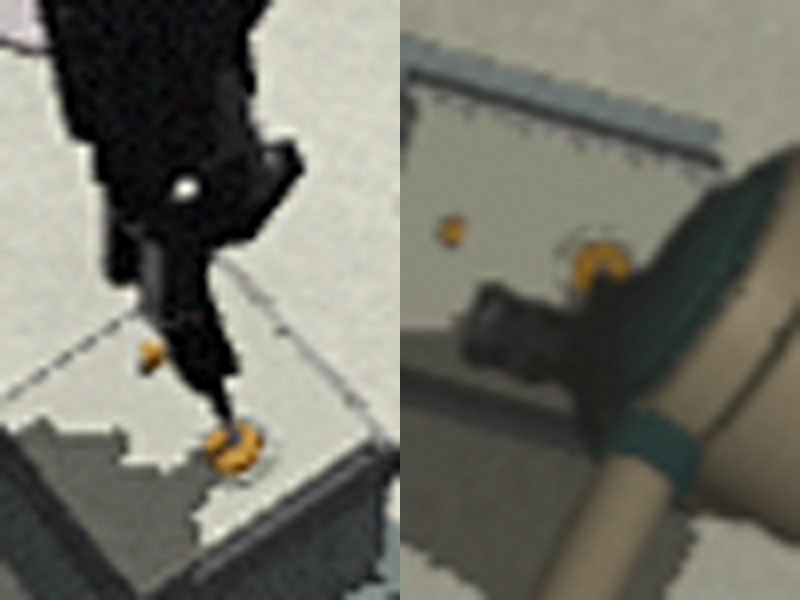

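The point rests on the wide stud at about side crop (233,440), against a face centre of about (234,442). The narrow stud at (152,355) is untouched, and the tilt and spring force agree with the target. Handing in.

```bash
python3 -c "
from plant import workorder
print(workorder.job_done())"
```

```text
the job is handed in; nothing more can be done
None
```

I handed the job in with the flap shut and the probe held on the middle of the wide stud, about square to the flap (tilt roughly 0.33 rad against 0.349), pressing at about 3 N; no verdict came back.

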